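# Fit the terminal cover and lock its quarter-turn stud

### The job

Close up the trainer unit: set the loose aluminium cover squarely over the raised rim of the open terminal compartment, then push its black winged stud in against the spring and turn it clockwise a full quarter turn, so that it stays locked down when you let go. Leave the other things on the bench where they are.

Things in the scene. Friction and masses are not known exactly. Their poses are not given: they have to be found in the camera images.
- unit_seat (a point): Centre of the top plane of the rim round the unit's open compartment, 75 mm above the bench; x along the rim's long side, z up. The unit is a grey case 230 x 190 mm, 60 mm high, fixed to the bench; the aluminium rim on it is 15 mm high and leans inwards: outside 128 x 98 mm at its foot, 118 x 88 mm at its top.
- bridge_slot (a point): Centre of the slot in the steel bridge that spans the compartment along the unit's y, at the bridge's top, 8 mm below unit_seat; axes as unit_seat. Bridge 36 mm wide, 5 mm thick; slot 16 mm (x) by 44 mm (y). The stud's cross bar goes down through it and turns beneath it.
- cover_seat (a point): Centre of the underside of the loose cover's plate; x along its long side, z up. Aluminium plate 140 x 110 x 4 mm, its skirt reaches 12 mm below this point, inside 132 x 102 mm; about 0.4 kg. It starts on the bench, skirt down. Fitted, this point lies on unit_seat, long sides parallel, either way round; the plate rests on the rim with about 3 mm play, more while entering.
- wing_grip (a point): On the axis of the stud in the cover's centre, in its black wing: an upright bar 64 mm long (y), 14 mm thick (x), 36 mm tall, by which the cover can also be carried. The point is 12 mm below the wing's top; stud out, it is 46 mm above cover_seat, with 18 mm of free stem between plate and wing. Unlocked, the wing stands across the cover (along its y); locked, along its long side.
- plunger (a joint): How far the stud is pushed in, m: 0 out, 0.015 fully in. A spring pushes it out with 5 N at 0, 8 N fully in. Its cross bar under the plate (34 x 8 x 5 mm, parallel to the wing, underside 6 mm below cover_seat when out) must go in at least 12 mm to clear the bridge and turn. Locked, it rests at about 0.012; let go unlocked, it springs out again.
- stud (a joint): Turn of the stud in the cover, rad: 0 unlocked (as at the start), growing clockwise seen from above to a stop at 1.571, locked. Light friction of 0.04 N m, more when the cross bar rubs on the bridge.
- spray_can: A white and blue spray can, 60 mm across, 170 mm tall; bystander, leave alone. Origin under its centre.
- gauge_stand: A dial gauge on a steel stand, 60 x 60 mm foot, about 160 mm tall; bystander, leave alone. Origin under the centre of its foot.
- carton: A plain cardboard carton 70 x 100 x 90 mm; bystander, leave alone. Origin under its centre.
Things that resemble listed ones, but are neither listed nor needed, are in the scene too. Leave any blue look-alike of the part that bears cover_seat alone.

How it is judged:
By the outcome, as a careful person would: the job done as asked, in the order asked, and still so for the second after the job is handed in, with the robot touching nothing.
It also fails if it takes over 45 s, if anything falls off the work surface, if the arm or the gripper's body presses on something with over 40 N, if the wrist force passes 120 N, or if a joint passes its speed limit or range.

### The arm

A 7-joint arm with a two-finger parallel gripper is mounted at the origin on the work surface. World frame = base frame: x ahead of the robot, y to its left, z up, the work surface at z = 0. Lengths are in m, angles in rad, forces in N, time in s.
With the tool pointing down it reaches from about 0.4 to 0.85 m from the base axis. Payload 10.4 kg.
Tool frame: the origin (TCP) lies at the very end of the fingers, on their centre line; the grasp point (between the pads) lies 19 mm behind it; z points along the fingers, y is the line along which they close (so a half turn about z gives the same grasp; the last joint's range is limited). The gripper opens to 85 mm and grips with 20 to 120 N. Pads are 22 mm wide; open, the fingers measure 114 mm over their backs; the gripper's body (76 mm by 85 mm) begins 54 mm behind the grasp point. The pads swing forward as they close: fully open they stand 13 mm farther back than shut.
Start: joints at [-1.36, 0.332, -0.065, 1.46, 0.022, 1.35, -0.088], TCP at [0.145, 0.608, 0.203] pointing down, gripper open.
Joint ranges: [-2.6, 2.6], [-0.5, 2.12], [-1.47, 1.34], [0.16, 2.42], [-1.27, 4.41], [0.06, 2.06], [-2.6, 2.6]. Speed limits (rad/s): [2.22, 2.22, 2.79, 2.79, 3.14, 3.14, 3.14].

### API

Orientations are given as a unit quaternion [x, y, z, w].
In Python, from workcell import * gives the robot as it stands.
- The arm moves only by the tool step_arm, never from a script. Its argument "commands" is one flat list of numbers, 7 for each row, row after row: the finger opening in mm, from 0 to 85.4, then the shift along the world's x, y, z as a fraction of full scale, then the turn, a rotation vector about the world's x, y, z as a fraction of full scale. A call has exactly 10 rows; each row is the pose to reach, as a shift and turn from the pose commanded when the call began, turning the shorter way round; what a row does not reach only later rows make up. Full scale, the value 1, is 0.6 m for a shift and pi rad for a turn. A row lasts 1/8 s, in which the tool goes at most 62.5 mm and 10.7 degrees, less where a joint would pass 70% of its speed; a pose out of reach is approached as far as the arm can. A call with a number of a shift or a turn outside -1 to 1 is refused whole. A call with a gripper value outside its range is refused whole. The fingers move at their own pace and stop on an object; "squeeze" is the grip in N (left out, the last holds). Time passes only in rows, so rows that repeat a pose let the fingers close, or fill a call up. It gives the time, the measured TCP pose, the force, the opening and the grip force at its end, in the units of the state.
- get_obs(): the state, without advancing time (a new reading comes with each control period).
- camera(name): name is "scene" or "top"; returns the picture (480x640x3 uint8, red, green, blue); there is no depth.
- camera_params(name): a dict with "mtx" (3x3 intrinsics, pixels), "dist" ([k1, k2, p1, p2, k3] as OpenCV has them; the pictures are not rectified), "extrinsics" (4x4, takes a point from world to camera coordinates). Camera axes: x right, y down, z forward; pixel columns grow to the right and rows downward; lengths in m; the calibration is good to about 2 mm. A picture is of the moment at which its call begins. camera_params takes no time and is no camera call.
- hand_in(): hands the job in; it is judged then, once.
The state is a dict: "clock": time; "joint_pos": joint angles; "joint_velocities": joint speeds; "tau": joint torques, N m; "position": TCP position; "ee_rot": TCP orientation; "ft_force": force on the tool from outside, world axes, zero at the start; "torque": the same for the moment, N m; "grip_width": opening from 0.0 (shut) to 1.0 (fully open); "grasp_force": force on a finger pad.
Only numpy, scipy, OpenCV 4.12 (cv2) and the standard library are available. Lean on these libraries where they do the work, as an engineer would, in place of code of your own. Each camera call takes 0.05 s, during which the arm holds its last target. There are 200 camera calls.

## Working session

There is one attempt and no reset: what is moved stays moved. The work goes in short steps, Python scripts to look and compute and a tool call to move; the robot and the scene stay as the last step left them, time stands still between calls to the robot, and variables do not carry over. Pictures are saved under pics/ and viewed, at most 10 in all, crops included, and the job is handed in when it is done.

Besides the shell and the picture viewer there is one more tool, called after "Call:" by a JSON object that holds its "op" and its "data", one argument or row to a line. step_arm: Moves the arm, as the interface text tells. Its arguments: {"type":"object","properties":{"commands":{"type":"array","items":{"type":"number"}},"squeeze":{"type":"number"}},"required":["commands"]}

```bash
mkdir -p pics
python3 - <<'E'
from workcell import *
import cv2
for n in("scene","top"):
    im=camera(n); cv2.imwrite(f"pics/{n}0.png",im[:,:,::-1])
    p=camera_params(n); print(n,p["mtx"],p["dist"],p["extrinsics"])
o=get_obs(); print({k:o[k] for k in("clock","position","ee_rot","grip_width","joint_pos")})
E
```

```text
scene [[504.42541278   0.         319.62037563]
 [  0.         504.42541278 241.29987623]
 [  0.           0.           1.        ]] [0.01466573 0.         0.         0.         0.        ] [[-0.4683033   0.88344238  0.0148854   0.21570184]
 [ 0.65543847  0.35864001 -0.66466364 -0.32371273]
 [-0.59253053 -0.30150771 -0.74699442  1.37747664]
 [ 0.          0.          0.          1.        ]]
top [[485.05663448   0.         320.16389044]
 [  0.         485.05663448 245.28545853]
 [  0.           0.           1.        ]] [-0.08170829  0.          0.          0.          0.        ] [[ 9.25002011e-03 -9.99954777e-01  2.20916726e-03  4.16972276e-02]
 [-9.71568801e-01 -9.51007558e-03 -2.36566320e-01  5.78623882e-01]
 [ 2.36576632e-01  4.18852353e-05 -9.71612832e-01  1.06633455e+00]
 [ 0.00000000e+00  0.00000000e+00  0.00000000e+00  1.00000000e+00]]
{'clock': 0.1, 'position': array([0.14469055, 0.60762406, 0.20248745]), 'ee_rot': array([ 1.16639319e-01,  9.93174128e-01, -6.44550282e-04, -7.54158152e-05]), 'grip_width': 0.9982221795602375, 'joint_pos': array([-1.35959513,  0.33279962, -0.0647043 ,  1.46088606,  0.02154053,
        1.34989652, -0.08852052])}
```

View pics/scene0.png

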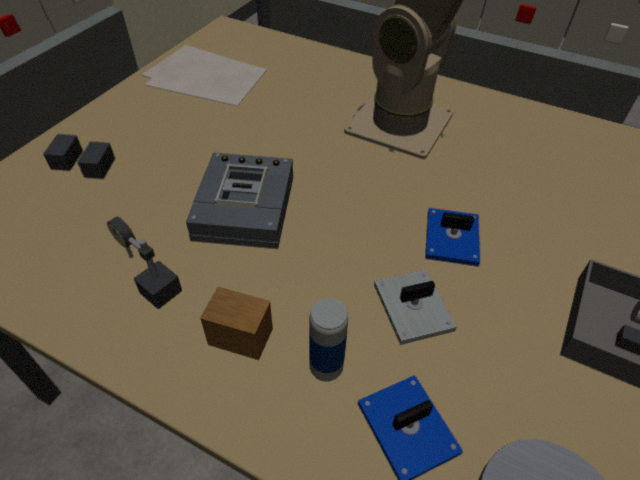

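View pics/top0.png

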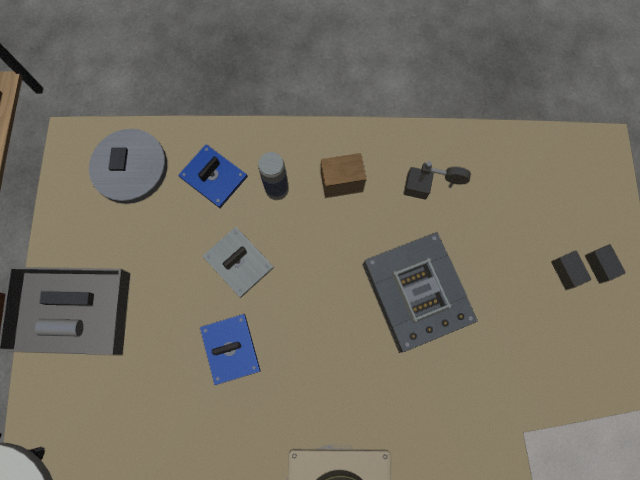

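The scene view shows the aluminium cover near (414,305), and the unit's rim near (243,185). In the top view the cover is at (238,262) with its wing at (235,258), and the rim is at (422,290). The blue covers are decoys.

```bash
cat > h.py <<'E'
import numpy as np, cv2
from workcell import *
def cast(n,px,z):
    p=camera_params(n); E=p["extrinsics"]
    u=cv2.undistortPoints(np.array(px,float).reshape(-1,1,2),p["mtx"],np.array(p["dist"])).reshape(-1,2)
    d=np.c_[u,np.ones(len(u))]@E[:3,:3]; c=-E[:3,:3].T@E[:3,3]
    return c+d*((z-c[2])/d[:,2])[:,None]
def proj(n,P):
    p=camera_params(n); E=p["extrinsics"]
    return cv2.projectPoints(np.array(P,float).reshape(-1,1,3),cv2.Rodrigues(E[:3,:3])[0],E[:3,3],p["mtx"],np.array(p["dist"]))[0].reshape(-1,2)
def rect(n,m,z):
    cs,_=cv2.findContours(m,cv2.RETR_EXTERNAL,cv2.CHAIN_APPROX_NONE); c=max(cs,key=cv2.contourArea)
    P=cast(n,c.reshape(-1,2),z)[:,:2]*1000
    (x,y),(w,h),a=cv2.minAreaRect(P.astype(np.float32))
    if w<h: w,h,a=h,w,a+90
    return (x,y),(w,h),(a+90)%180-90
def box(im,b,f):
    m=np.zeros(im.shape[:2],np.uint8); x0,y0,x1,y1=b; m[y0:y1,x0:x1]=f(im[y0:y1,x0:x1].astype(int))*255; return m
E
python3 - <<'E'
from h import *
ims={n:cv2.imread(f"pics/{n}0.png") for n in("top","scene")}
light=lambda t:lambda c:(c.min(2)>t)&(c.max(2)-c.min(2)<40)
for n,b in(("top",(195,222,280,305)),("scene",(365,262,465,348))):
    m=box(ims[n],b,light(90)); m=cv2.morphologyEx(m,cv2.MORPH_CLOSE,np.ones((5,5)));print(n,"cover",rect(n,m,.016))
    d=box(ims[n],b,lambda c:c.max(2)<45); 
    print("wing px",cv2.minAreaRect(np.argwhere(d)[:,::-1].astype(np.float32)), d.sum()/255)
for n,b in(("top",(385,250,460,330)),("scene",(205,155,280,215))):
    m=box(ims[n],b,light(105)); m2=cv2.morphologyEx(m,cv2.MORPH_CLOSE,np.ones((3,3)));print(n,"rim",rect(n,m2,.075),m.sum()/255)
a=cv2.resize(ims["top"][225:355,355:485],None,fx=4,fy=4,interpolation=2)
b=cv2.resize(ims["scene"][150:220,200:300],(743,520),interpolation=2)[:,:270*2//2]
c=cv2.resize(ims["scene"][150:220,205:277],None,fx=3.7,fy=3.7)
o=np.zeros((520,800,3),np.uint8);o[:,:520]=a;o[:c.shape[0],522:522+c.shape[1]]=c[:,:278]
w=cv2.resize(ims["top"][222:305,195:280],None,fx=3,fy=3);o[262:262+249,522:522+255]=w
cv2.imwrite("pics/z1.png",o)
E
```

```text
top cover ((546.9497680664062, 252.1973419189453), (213.4226837158203, 204.82374572753906), -89.25743544101715)
wing px ((234.8551483154297, 257.9620666503906), (8.719776153564453, 25.74410057067871), 48.366458892822266) 118.0
scene cover ((549.7728271484375, 250.96453857421875), (141.080810546875, 110.60914611816406), 43.780242919921875)
wing px ((410.17486572265625, 285.20648193359375), (54.28746795654297, 101.82828521728516), 38.220428466796875) 525.0
top rim ((476.9458312988281, -187.75997924804688), (120.59761810302734, 91.39735412597656), 22.484277725219727) 629.0
scene rim ((492.1599426269531, -223.92498779296875), (115.11103820800781, 4.0432868003845215), 21.885822296142578) 95.0
```

View pics/z1.png

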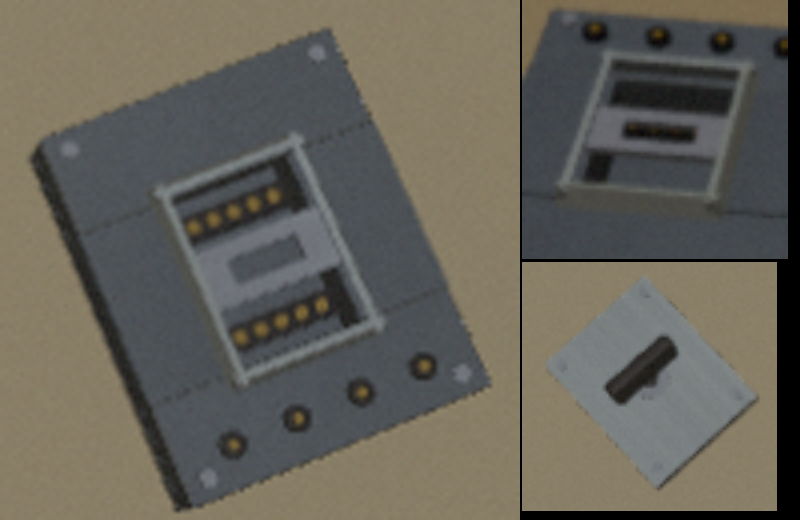

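The enlarged crops show the rim corners clearly, at about (395,273), (429,260), (449,306) and (415,320) in the top view. The slot is near (421.8,289.3), and the wing stands across the cover's long side. I'll run one cross-check before moving.

Run:
```python
from h import *
f=lambda P:np.round(P*1000,1).tolist()
q=np.array([(643,280),(757,397),(660,487),(547,365)])-[522,262]; q=q/3+[195,222]
C=cast("top",q,.016);print("cover top",f(C.mean(0)))
print("wing",f(cast("top",[(234.86,257.96)],.058)))
r=np.array([(160,190),(295,138),(378,322),(242,382)])/4+[355,225]
R=cast("top",r,.075);print("rim top",f(R),f(R.mean(0)))
print("slot top",f(cast("top",[(421.75,289.25)],.067)))
s=np.array([(607,58),(747,68),(712,200),(565,187)])-[522,0];s=s/3.7+[205,150]
S=cast("scene",s,.075);print("rim scene",f(S),f(S.mean(0)))
t=np.array([[659,131]])-[522,0];print("slot scene",f(cast("scene",t/3.7+[205,150],.067)))
for K in(R,S):
  d=[K[3]-K[0]+K[2]-K[1],K[1]-K[0]+K[2]-K[3]];print([(round(np.degrees(np.arctan2(v[1],v[0])),1),round(np.linalg.norm(v)*500,1)) for v in d])
```

```text
cover top [547.8, 247.0, 16.0]
wing [[548.3, 247.9, 58.0]]
rim top [[514.0, -125.8, 75.0], [545.3, -205.4, 75.0], [438.5, -248.8, 75.0], [404.2, -169.6, 75.0]] [475.5, -187.4, 75.0]
slot top [[476.7, -188.1, 67.0]]
rim scene [[444.1, -242.5, 75.0], [411.0, -163.6, 75.0], [517.4, -120.3, 75.0], [548.5, -198.6, 75.0]] [480.2, -181.3, 75.0]
slot scene [[476.6, -184.2, 67.0]]
[(np.float64(-158.1), np.float64(116.7)), (np.float64(-67.6), np.float64(85.9))]
[(np.float64(22.5), np.float64(114.1)), (np.float64(112.2), np.float64(84.9))]
```

Call:
{"op": "step_arm", "data": {
  "commands": [50, 0.15, -0.13, 0, 0, 0, -0.04, 50, 0.3, -0.26, 0, 0, 0, -0.08, 50, 0.45, -0.4, 0, 0, 0, -0.12, 50, 0.6, -0.53, 0, 0, 0, -0.16, 50, 0.674, -0.598, 0, 0, 0, -0.182, 50, 0.674, -0.598, 0, 0, 0, -0.182, 50, 0.674, -0.598, 0, 0, 0, -0.182, 50, 0.674, -0.598, 0, 0, 0, -0.182, 50, 0.674, -0.598, -0.05, 0, 0, -0.182, 50, 0.674, -0.598, -0.1, 0, 0, -0.182],
  "squeeze": 50
}}

```text
clock: 1.35
position: [0.5516, 0.2452, 0.1422]
ee_rot: [0.395, 0.919, -0.001, 0.001]
ft_force: [-0.8, 0.0, 0.0]
grip_width: 0.588
grasp_force: 0.0
```

Call:
{"op": "step_arm", "data": {
  "commands": [50, 0, 0, 0, 0, 0, 0, 50, 0, 0, -0.08, 0, 0, 0, 50, 0, 0, -0.14, 0, 0, 0, 50, 0, 0, -0.171, 0, 0, 0, 50, 0, 0, -0.171, 0, 0, 0, 50, 0, 0, -0.171, 0, 0, 0, 5, 0, 0, -0.171, 0, 0, 0, 5, 0, 0, -0.171, 0, 0, 0, 5, 0, 0, -0.171, 0, 0, 0, 5, 0, 0, -0.171, 0, 0, 0]
}}

```text
clock: 2.6
position: [0.5496, 0.2494, 0.0412]
ee_rot: [0.392, 0.92, 0.0, 0.0]
ft_force: [-0.2, -0.7, 4.7]
grip_width: 0.06
grasp_force: 2.3
```

Call:
{"op": "step_arm", "data": {
  "commands": [5, 0, 0, 0, 0, 0, 0, 5, 0, 0, 0, 0, 0, 0, 5, 0, 0, 0, 0, 0, 0, 5, 0, 0, 0, 0, 0, 0, 5, 0, 0, 0.05, 0, 0, 0, 5, 0, 0, 0.1, 0, 0, 0, 5, 0, 0, 0.18, 0, 0, 0, 5, 0, 0, 0.25, 0, 0, 0, 5, 0, 0, 0.25, 0, 0, 0, 5, 0, 0, 0.25, 0, 0, 0]
}}

```text
clock: 3.85
position: [0.5483, 0.2489, 0.1893]
ee_rot: [0.392, 0.92, -0.001, -0.001]
ft_force: [-0.1, -0.3, -0.2]
grip_width: 0.057
grasp_force: 0.0
```

Run:
```python
from h import *
o=get_obs(); print(o["clock"],o["position"],o["ee_rot"],o["ft_force"],o["grip_width"],o["grasp_force"],o["joint_pos"])
a,b=camera("scene"),camera("top")
cv2.imwrite("pics/s2.png",a[:,:,::-1]);cv2.imwrite("pics/t2.png",b[:,:,::-1])
A=a[130:400,290:590,::-1];A=cv2.resize(A,(400,360)); B=cv2.resize(b[180:380,140:340,::-1],(400,400))
o=np.zeros((400,800,3),np.uint8);o[:360,:400]=A;o[:,400:]=B;cv2.imwrite("pics/z2.png",o)
```

```text
3.85 [0.54834173 0.24885003 0.18926184] [ 3.91981364e-01  9.19972440e-01 -8.83558298e-04 -7.34294762e-04] [-0.06005011 -0.29681376 -0.19755459] 0.05740476254508133 0.0 [-0.77145006  0.29412212  0.33219369  1.56012716 -0.09805728  1.30610652
  0.33861966]
```

View pics/z2.png

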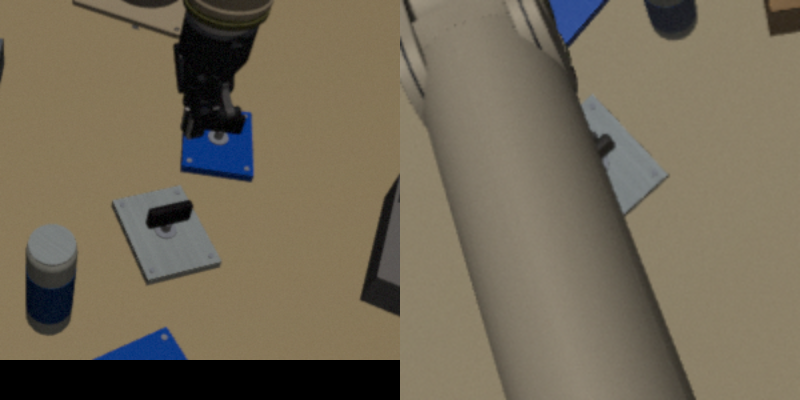

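The cover is still on the bench, with its wing at about scene pixel (417,291), and the fingers closed on nothing. I'll check where the tool really is against the projection.

Run:
```python
from h import *
p=get_obs()["position"]
print("tcp px",proj("scene",[p]),proj("top",[p]), "z+.1",proj("scene",[p+[0,0,.1]]))
print("expected wing px",proj("scene",[[.549,.249,.058]]),proj("top",[[.549,.249,.058]]))
a=cv2.imread("pics/s2.png");b=cv2.imread("pics/scene0.png")
light=lambda c:(c.min(2)>90)&(c.max(2)-c.min(2)<40)
for im in(b,a):
  m=cv2.morphologyEx(box(im,(365,262,465,348),light),cv2.MORPH_CLOSE,np.ones((5,5)));print(rect("scene",m,.016))
  d=box(im,(395,275,440,308),lambda c:c.max(2)<50);q=np.argwhere(d)[:,::-1];print("wing",q.mean(0),q.min(0),q.max(0))
cv2.imwrite("pics/z3.png",cv2.resize(a[110:350,340:540],None,fx=2.5,fy=2.5,interpolation=2))
```

```text
tcp px [[429.16718112 240.89434823]] [[223.91692464 244.79479802]] z+.1 [[440.92636935 196.80749325]]
expected wing px [[416.62063722 288.26045955]] [[234.39482738 257.6546651 ]]
((549.7728271484375, 250.96453857421875), (141.080810546875, 110.60914611816406), 43.780242919921875)
wing [416.79759519 291.69338677] [400 281] [434 303]
((548.4791259765625, 249.82940673828125), (141.622802734375, 111.18595886230469), 44.00068664550781)
wing [416.3814433  290.71958763] [400 281] [433 302]
```

View pics/z3.png

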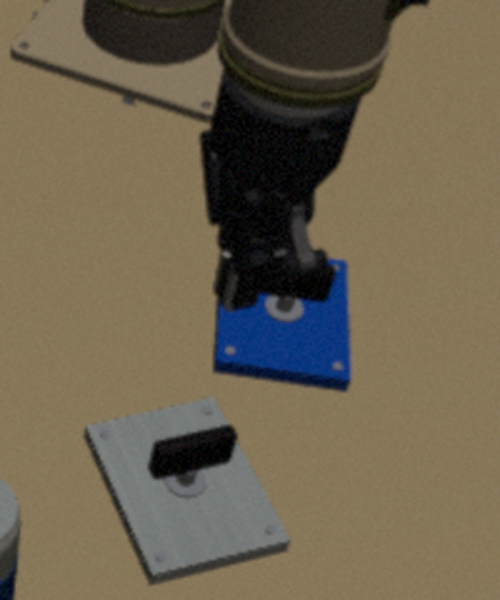

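The visible fingertip is about 9 px above the projected TCP, so I'll look closer, with the predicted points marked.

Run:
```python
from h import *
p=get_obs()["position"]
a=cv2.imread("pics/s2.png")
a=np.clip(a.astype(float)*2.2,0,255).astype(np.uint8)
x0,y0,s=395,150,7
z=cv2.resize(a[y0:y0+85,x0:x0+85],None,fx=s,fy=s,interpolation=2)
for i,h in enumerate((0,.02,.04,.075)):
    u=(proj("scene",[p+[0,0,h]])[0]-[x0,y0]+.5)*s; cv2.circle(z,tuple(int(v) for v in u),4,[(0,0,255),(0,255,0),(255,0,255),(0,255,255)][i],-1)
cv2.imwrite("pics/z4.png",z)
```

```text
(no output)
```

View pics/z4.png

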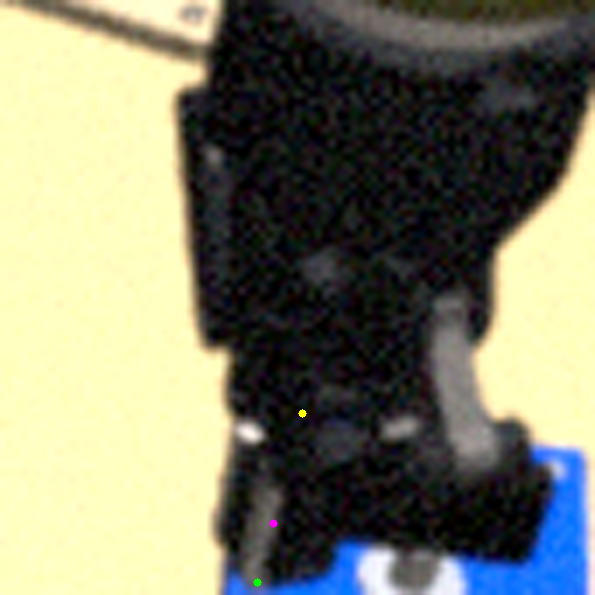

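Call:
{"op": "step_arm", "data": {
  "commands": [85, 0, 0, 0, 0, 0, 0, 85, 0, 0, 0, 0, 0, 0, 85, 0, 0, 0, 0, 0, 0, 85, 0, 0, 0, 0, 0, 0, 85, 0, 0, 0, 0, 0, 0, 85, 0, 0, 0, 0, 0, 0, 85, 0, 0, 0, 0, 0, 0, 85, 0, 0, 0, 0, 0, 0, 85, 0, 0, 0, 0, 0, 0, 85, 0, 0, 0, 0, 0, 0]
}}

```text
clock: 5.2
position: [0.5492, 0.2492, 0.1906]
ee_rot: [0.392, 0.92, 0.0, 0.0]
ft_force: [-0.0, -0.4, 0.9]
grip_width: 0.994
grasp_force: 0.0
```

Run:
```python
from h import *
o=get_obs();p=o["position"];print(o["clock"],p,o["grip_width"],o["ft_force"])
b=camera("scene")[:,:,::-1].copy();cv2.imwrite("pics/s3.png",b);a=cv2.imread("pics/s2.png")
x0,y0,s=390,170,4
out=[]
for im in(a,b):
    z=np.clip(im[y0:y0+100,x0:x0+100].astype(float)*2.5,0,255).astype(np.uint8)
    z=cv2.resize(z,None,fx=s,fy=s,interpolation=2)
    for P,c in((p,(0,0,255)),(p+[.029,.029,0],(0,255,0)),(p-[.029,.029,0],(255,0,255))):
        u=(proj("scene",[P])[0]-[x0,y0]+.5)*s; cv2.circle(z,tuple(int(v) for v in u),3,c,-1)
    out.append(z)
cv2.imwrite("pics/z5.png",np.hstack(out))
```

```text
5.2 [0.54917479 0.2492117  0.19064915] 0.9937288057700898 [-0.04524103 -0.44620344  0.87488014]
```

View pics/z5.png

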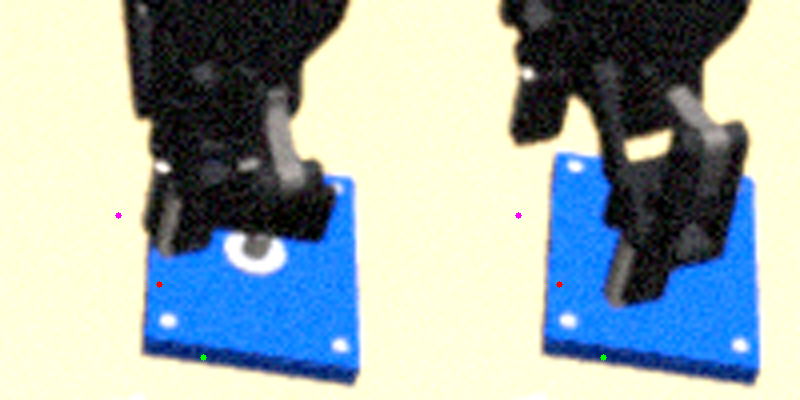

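The fingers close along the right line, but their tips appear about 20–25 mm above the reported TCP, so the grasp went in too high and passed over the wing top. A TCP height of 0.020 still clears the plate either way. I'll descend to that, look, then close.

Call:
{"op": "step_arm", "data": {
  "commands": [50, 0, 0, -0.05, 0, 0, 0, 50, 0, 0, -0.1, 0, 0, 0, 50, 0, 0, -0.15, 0, 0, 0, 50, 0, 0, -0.2, 0, 0, 0, 50, 0, 0, -0.23, 0, 0, 0, 50, 0, 0, -0.25, 0, 0, 0, 50, 0, 0, -0.265, 0, 0, 0, 50, 0, 0, -0.275, 0, 0, 0, 50, 0, 0, -0.28, 0, 0, 0, 50, 0, 0, -0.28, 0, 0, 0]
}}

```text
clock: 6.5
position: [0.5493, 0.2493, 0.0228]
ee_rot: [0.392, 0.92, 0.0, 0.0]
ft_force: [-0.3, -0.1, -0.1]
grip_width: 0.587
grasp_force: 0.0
```

Run:
```python
from h import *
o=get_obs();p=o["position"];print(o["clock"],p,o["grip_width"],o["ft_force"],o["grasp_force"])
b=camera("scene")[:,:,::-1].copy();cv2.imwrite("pics/s4.png",b)
x0,y0,s=360,230,6
z=np.clip(b[y0:y0+100,x0:x0+110].astype(float)*2.5,0,255).astype(np.uint8)
z=cv2.resize(z,None,fx=s,fy=s,interpolation=2)
for P,c in((p,(0,0,255)),(p+[0,0,.02],(0,255,0)),([.549,.249,.058],(255,0,255))):
    u=(proj("scene",[P])[0]-[x0,y0]+.5)*s; cv2.circle(z,tuple(int(v) for v in u),3,c,-1)
cv2.imwrite("pics/z6.png",z)
```

```text
6.5 [0.54929928 0.24926    0.02281033] 0.5870133271223136 [-0.25806638 -0.0934177  -0.11346056] 0.0
```

View pics/z6.png

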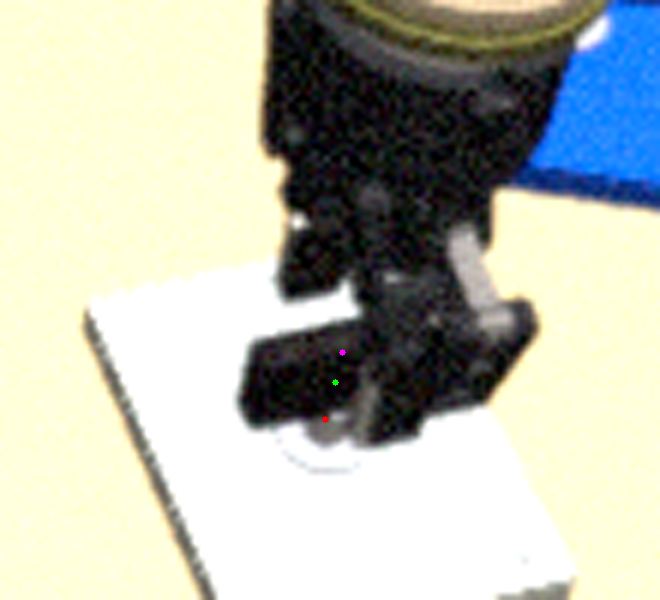

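The near finger stands before the wing about 5 mm right of its centre, with the tips at wing height, some 20 mm above the reported TCP. I'll nudge 5 mm along the wing, close, and lift a little.

Call:
{"op": "step_arm", "data": {
  "commands": [50, 0.006, -0.006, 0, 0, 0, 0, 50, 0.006, -0.006, 0, 0, 0, 0, 5, 0.006, -0.006, 0, 0, 0, 0, 5, 0.006, -0.006, 0, 0, 0, 0, 5, 0.006, -0.006, 0, 0, 0, 0, 5, 0.006, -0.006, 0, 0, 0, 0, 5, 0.006, -0.006, 0, 0, 0, 0, 5, 0.006, -0.006, 0, 0, 0, 0, 5, 0.006, -0.006, 0, 0, 0, 0, 5, 0.006, -0.006, 0, 0, 0, 0],
  "squeeze": 80
}}

```text
clock: 7.8
position: [0.5529, 0.2458, 0.0227]
ee_rot: [0.392, 0.92, 0.0, 0.0]
ft_force: [-0.6, 0.3, 4.3]
grip_width: 0.145
grasp_force: 80.4
```

Call:
{"op": "step_arm", "data": {
  "commands": [5, 0, 0, 0.03, 0, 0, 0, 5, 0, 0, 0.08, 0, 0, 0, 5, 0, 0, 0.14, 0, 0, 0, 5, 0, 0, 0.2, 0, 0, 0, 5, 0, -0.07, 0.2, 0, 0, 0, 5, -0.02, -0.14, 0.2, 0, 0, -0.01, 5, -0.03, -0.21, 0.2, 0, 0, -0.03, 5, -0.04, -0.28, 0.2, 0, 0, -0.05, 5, -0.06, -0.35, 0.2, 0, 0, -0.06, 5, -0.07, -0.42, 0.2, 0, 0, -0.07]
}}

```text
clock: 9.05
position: [0.5098, -0.0085, 0.1428]
ee_rot: [0.492, 0.871, 0.0, -0.0]
ft_force: [0.9, -0.4, -4.0]
grip_width: 0.139
grasp_force: 79.4
```

Call:
{"op": "step_arm", "data": {
  "commands": [5, -0.01, -0.06, 0, 0, 0, -0.01, 5, -0.02, -0.12, 0, 0, 0, -0.02, 5, -0.03, -0.18, 0, 0, 0, -0.03, 5, -0.04, -0.24, 0, 0, 0, -0.04, 5, -0.05, -0.28, 0, 0, 0, -0.049, 5, -0.052, -0.307, 0, 0, 0, -0.049, 5, -0.052, -0.307, 0, 0, 0, -0.049, 5, -0.052, -0.307, 0, 0, 0, -0.049, 5, -0.052, -0.307, 0, 0, 0, -0.049, 5, -0.052, -0.307, 0, 0, 0, -0.049]
}}

```text
clock: 10.3
position: [0.4797, -0.19, 0.1426]
ee_rot: [0.556, 0.831, 0.0, -0.0]
ft_force: [0.2, -0.2, -3.4]
grip_width: 0.142
grasp_force: 79.3
```

Run:
```python
from h import *
o=get_obs();p=o["position"];print(o["clock"],p,o["ee_rot"],o["grip_width"],o["ft_force"],o["grasp_force"],o["joint_pos"])
out=[]
for n,(x0,y0) in(("scene",(170,100)),("top",(350,210))):
    b=camera(n)[:,:,::-1].copy();cv2.imwrite(f"pics/{n}5.png",b)
    out.append(cv2.resize(np.clip(b[y0:y0+140,x0:x0+133].astype(float)*1.6,0,255).astype(np.uint8),None,fx=3,fy=3,interpolation=2))
cv2.imwrite("pics/z7.png",np.hstack(out))
```

```text
10.3 [ 0.47970453 -0.18996076  0.14261359] [ 5.55741510e-01  8.31355133e-01  1.03059700e-04 -7.41408345e-05] 0.14246748251950658 [ 0.20118063 -0.23965728 -3.37734869] 79.34728503227234 [-0.31500325  0.14444087  0.66137311  1.85717609 -0.09634441  1.17189184
  0.77111762]
```

View pics/z7.png

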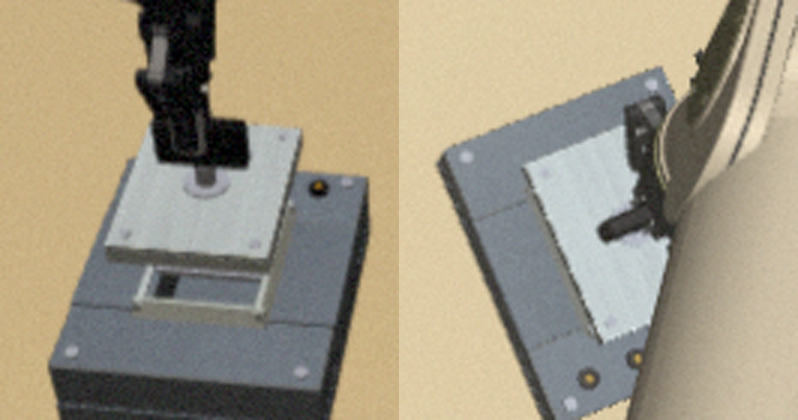

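The cover hangs level from its wing above the rim, with all four plate corners visible in the scene view, near (220,145), (270,146), (258,186) and (206,182). I'll measure it on its plane height and compare it with the rim in the same camera.

Run:
```python
from h import *
p=get_obs()["position"];z=p[2]-.0227+.016;print("z",z)
b=cv2.imread("pics/scene5.png")
H=cv2.cvtColor(b,cv2.COLOR_BGR2HSV)
for t in(85,95,105):
    m=box(b,(200,138,275,188),lambda c:(c.min(2)>t)&(c.max(2)-c.min(2)<32))
    m=cv2.morphologyEx(cv2.morphologyEx(m,cv2.MORPH_OPEN,np.ones((3,3))),cv2.MORPH_CLOSE,np.ones((5,5)))
    print(t,rect("scene",m,z),m.sum()/255)
# from hand-read corners (top face), zoom 3, origin 170,100
for n,q,o in(("scene",[(152,128),(301,128),(270,258),(106,247)],(170,100)),):
    K=cast(n,np.array(q)/3+o,z);print(np.round(K*1000,1).tolist(),K.mean(0)*1000)
# top: visible left long edge of plate
K=cast("top",np.array([(525-399,168),(605-399,342)])/3+[350,210],z);d=K[0]-K[1];print("top edge",K*1000,np.linalg.norm(d)*1000,np.degrees(np.arctan2(d[1],d[0])))
c=K.mean(0); nrm=np.array([d[1],-d[0],0])/np.linalg.norm(d);print("centre from top",(c+nrm*.055)*1000)
```

```text
z 0.13594083646485133
85 ((477.17889404296875, -184.6547393798828), (141.85284423828125, 110.16878509521484), 22.87179183959961) 1758.0
95 ((478.115234375, -183.9695281982422), (139.08599853515625, 108.81211853027344), 22.54319953918457) 1682.0
105 ((477.2049560546875, -184.20425415039062), (135.53964233398438, 108.09718322753906), 22.698720932006836) 1536.0
[[445.3, -251.7, 135.9], [393.3, -158.5, 135.9], [521.5, -103.5, 135.9], [564.7, -204.1, 135.9]] [ 481.19687951 -179.44918204  135.94083646]
top edge [[ 517.00111961 -110.00529492  135.94083646]
 [ 391.5809382  -164.09304161  135.94083646]] 136.5858932983747 23.328234105287898
centre from top [ 476.07092137 -187.55299271  135.94083646]
```

Both views put the cover within about 1.5 mm and 0.5° of the rim. Lowering now.

Call:
{"op": "step_arm", "data": {
  "commands": [5, 0, 0, -0.03, 0, 0, 0, 5, 0, 0, -0.05, 0, 0, 0, 5, 0, 0, -0.06, 0, 0, 0, 5, 0, 0, -0.07, 0, 0, 0, 5, 0, 0, -0.075, 0, 0, 0, 5, 0, 0, -0.08, 0, 0, 0, 5, 0, 0, -0.085, 0, 0, 0, 5, 0, 0, -0.09, 0, 0, 0, 5, 0, 0, -0.095, 0, 0, 0, 5, 0, 0, -0.095, 0, 0, 0]
}}

```text
clock: 11.65
position: [0.4797, -0.1906, 0.0859]
ee_rot: [0.556, 0.831, 0.0, 0.0]
ft_force: [-1.1, 1.4, -2.8]
grip_width: 0.142
grasp_force: 79.9
```

Call:
{"op": "step_arm", "data": {
  "commands": [5, 0, 0, -0.003, 0, 0, 0, 5, 0, 0, -0.006, 0, 0, 0, 5, 0, 0, -0.008, 0, 0, 0, 5, 0, 0, -0.01, 0, 0, 0, 5, 0, 0, -0.01, 0, 0, 0, 5, 0, 0, -0.01, 0, 0, 0, 5, 0, 0, -0.01, 0, 0, 0, 5, 0, 0, -0.01, 0, 0, 0, 5, 0, 0, -0.01, 0, 0, 0, 5, 0, 0, -0.01, 0, 0, 0]
}}

```text
clock: 12.9
position: [0.4798, -0.1906, 0.0799]
ee_rot: [0.556, 0.831, 0.0, 0.0]
ft_force: [-2.7, 1.4, 5.8]
grip_width: 0.144
grasp_force: 80.7
```

Call:
{"op": "step_arm", "data": {
  "commands": [5, 0, 0, -0.003, 0, 0, 0, 5, 0, 0, -0.006, 0, 0, 0, 5, 0, 0, -0.009, 0, 0, 0, 5, 0, 0, -0.011, 0, 0, 0, 5, 0, 0, -0.013, 0, 0, 0, 5, 0, 0, -0.0135, 0, 0, 0, 5, 0, 0, -0.0135, 0, 0, 0, 5, 0, 0, -0.0135, 0, 0, 0, 5, 0, 0, -0.0135, 0, 0, 0, 5, 0, 0, -0.0135, 0, 0, 0]
}}

```text
clock: 14.15
position: [0.4798, -0.1907, 0.0719]
ee_rot: [0.556, 0.831, 0.0, 0.0]
ft_force: [-2.4, 1.6, 6.9]
grip_width: 0.145
grasp_force: 80.9
```

Call:
{"op": "step_arm", "data": {
  "commands": [5, 0, 0, -0.001, 0, 0, 0, 5, -0.0007, -0.0003, -0.001, 0, 0, -0.028, 5, -0.0014, -0.0006, -0.001, 0, 0, -0.056, 5, -0.0022, -0.0008, -0.001, 0, 0, -0.083, 5, -0.0029, -0.001, -0.001, 0, 0, -0.111, 5, -0.0037, -0.0011, -0.001, 0, 0, -0.139, 5, -0.0044, -0.0011, -0.001, 0, 0, -0.167, 5, -0.0052, -0.0011, -0.001, 0, 0, -0.194, 5, -0.0059, -0.001, -0.001, 0, 0, -0.222, 5, -0.0059, -0.001, -0.001, 0, 0, -0.222]
}}

```text
clock: 15.4
position: [0.4763, -0.1908, 0.0712]
ee_rot: [0.807, 0.591, 0.0, -0.0]
ft_force: [-3.7, 1.7, 6.5]
grip_width: 0.141
grasp_force: 81.0
```

Run:
```python
from h import *
o=get_obs();print(o["position"],o["ee_rot"],o["torque"],o["joint_pos"][6],o["ft_force"])
```

```text
[ 0.47634256 -0.19084428  0.07122852] [ 8.06933556e-01  5.90642116e-01  3.56795785e-04 -1.55688748e-05] [ 0.57845484  0.7835693  -0.03662095] 0.16324115329550545 [-3.74235233  1.65607018  6.52793337]
```

Call:
{"op": "step_arm", "data": {
  "commands": [5, -0.0008, 0.0002, 0, 0, 0, -0.035, 5, -0.0015, 0.0004, 0, 0, 0, -0.065, 5, -0.0024, 0.0008, 0, 0, 0, -0.1, 5, -0.0031, 0.0012, 0, 0, 0, -0.13, 5, -0.0038, 0.0018, 0, 0, 0, -0.16, 5, -0.0045, 0.0024, 0, 0, 0, -0.19, 5, -0.0052, 0.0031, 0, 0, 0, -0.22, 5, -0.0058, 0.0039, 0, 0, 0, -0.255, 5, -0.0061, 0.0043, 0, 0, 0, -0.278, 5, -0.0061, 0.0043, 0, 0, 0, -0.286]
}}

```text
clock: 16.65
position: [0.4732, -0.188, 0.0714]
ee_rot: [0.983, 0.182, 0.001, -0.0]
ft_force: [-0.7, 3.0, 7.9]
grip_width: 0.143
grasp_force: 81.1
```

Run:
```python
from h import *
o=get_obs();print(o["position"],o["ee_rot"],o["torque"],o["joint_pos"][6],o["ft_force"])
```

```text
[ 0.47318459 -0.18797659  0.07135199] [ 9.83310248e-01  1.81935524e-01  6.37961453e-04 -1.18349068e-04] [0.59183361 0.37957763 0.45072198] -0.6870808957171637 [-0.71900968  3.03514479  7.87774013]
```

At the stop: the turn is 91.5° and the torque has risen to 0.45 N m. I'll ease up so the bar seats under the bridge, then open and back off.

Call:
{"op": "step_arm", "data": {
  "commands": [5, 0, 0, 0.002, 0, 0, 0.004, 5, 0, 0, 0.004, 0, 0, 0.004, 5, 0, 0, 0.004, 0, 0, 0.004, 30, 0, 0, 0.004, 0, 0, 0.004, 60, 0, 0, 0.004, 0, 0, 0.004, 60, 0, 0, 0.004, 0, 0, 0.004, 60, 0, 0, 0.004, 0, 0, 0.004, 60, 0, 0, 0.004, 0, 0, 0.004, 60, 0, 0, 0.004, 0, 0, 0.004, 60, 0, 0, 0.004, 0, 0, 0.004]
}}

```text
clock: 17.9
position: [0.4724, -0.1886, 0.0733]
ee_rot: [0.982, 0.188, 0.0, 0.0]
ft_force: [-0.4, -0.9, -0.5]
grip_width: 0.702
grasp_force: 0.0
```

Call:
{"op": "step_arm", "data": {
  "commands": [60, 0, 0, 0.02, 0, 0, 0, 60, 0, 0, 0.06, 0, 0, 0, 60, 0, 0, 0.12, 0, 0, 0, 60, 0, 0, 0.2, 0, 0, 0, 60, -0.02, 0.1, 0.25, 0, 0, 0, 60, -0.02, 0.2, 0.25, 0, 0, 0, 60, -0.02, 0.3, 0.25, 0, 0, 0, 60, -0.02, 0.4, 0.25, 0, 0, 0, 60, -0.02, 0.45, 0.25, 0, 0, 0, 60, -0.02, 0.45, 0.25, 0, 0, 0]
}}

```text
clock: 19.15
position: [0.4602, 0.0835, 0.2239]
ee_rot: [0.982, 0.19, 0.0, 0.0]
ft_force: [-0.9, -0.7, 0.2]
grip_width: 0.701
grasp_force: 0.0
```

Run:
```python
from h import *
out=[]
for n,(x0,y0) in(("scene",(170,110)),("top",(355,225))):
    b=camera(n)[:,:,::-1].copy();cv2.imwrite(f"pics/{n}6.png",b)
    out.append(cv2.resize(np.clip(b[y0:y0+133,x0:x0+133].astype(float)*1.6,0,255).astype(np.uint8),None,fx=3,fy=3,interpolation=2))
    bx=(190,140,290,220) if n=="scene" else (385,245,460,335)
    m=box(b,bx,lambda c:(c.min(2)>92)&(c.max(2)-c.min(2)<32))
    m=cv2.morphologyEx(cv2.morphologyEx(m,cv2.MORPH_OPEN,np.ones((3,3))),cv2.MORPH_CLOSE,np.ones((9,9)))
    print(n,rect(n,m,.079))
cv2.imwrite("pics/z8.png",np.hstack(out))
o=get_obs();print(o["clock"],o["position"],o["ft_force"])
```

```text
scene ((477.945556640625, -184.9269256591797), (138.92205810546875, 108.90035247802734), 22.162630081176758)
top ((477.46038818359375, -186.42877197265625), (141.3993682861328, 110.71039581298828), 22.247793197631836)
19.25 [0.46058013 0.08059462 0.22383217] [-0.27211202 -0.22493965 -0.20294609]
```

View pics/z8.png

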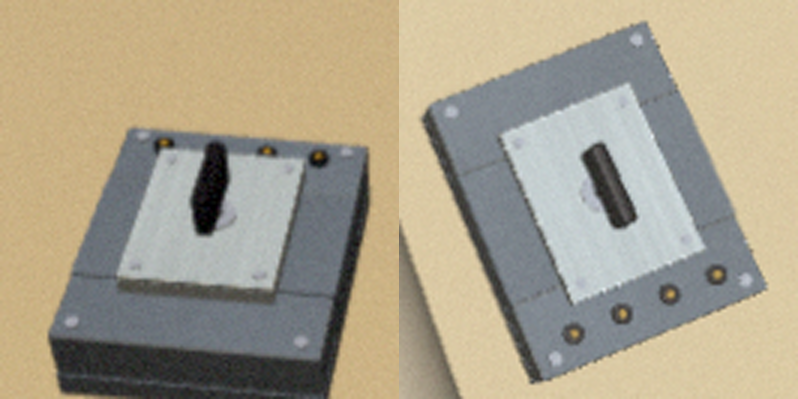

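The cover sits squarely, with the plate rectangle right-sized at z = 79 mm, and the wing lies along the long side. The remaining check is the wing height, about 12 mm lower if locked.

Run:
```python
from h import *
C=np.array([.4775,-.1857]);bx={"scene":(225,155,250,192),"top":(412,265,438,306)}
a=np.radians(22.2);ex=np.array([np.cos(a),np.sin(a)]);ey=np.array([-ex[1],ex[0]])
for n in bx:
    b=cv2.imread(f"pics/{n}6.png");m=box(b,bx[n],lambda c:c.max(2)<55)
    q=np.argwhere(m)[:,::-1]; print(n,"obs",q.min(0),q.max(0),q.mean(0).round(1),len(q))
    for ang in(0,):
      for top in(.121,.133):
        P=[[*(C+sx*ex*.032+sy*ey*.007),top-h] for sx in(-1,1) for sy in(-1,1) for h in(0,.036)]
        u=proj(n,P);k=cv2.fillConvexPoly(np.zeros((480,640),np.uint8),cv2.convexHull(u.round().astype(np.int32)),1);w=np.argwhere(k)[:,::-1]
        print("  top",top,w.min(0),w.max(0),w.mean(0).round(1),len(w))
o=get_obs();print(o["clock"])
```

```text
scene obs [226 156] [245 187] [239.4 171.9] 276
  top 0.121 [232 156] [246 189] [239.2 172.8] 372
  top 0.133 [231 152] [246 185] [238.6 168.8] 384
top obs [416 273] [433 300] [424.7 287.1] 204
  top 0.121 [414 271] [435 302] [424.3 286.7] 353
  top 0.133 [415 270] [436 301] [425.3 285.7] 350
19.25
```

```bash
python3 -c "
from workcell import *
print(hand_in())"
```

```text
the job is handed in; nothing more can be done
None
```

The aluminium cover sits squarely on the rim and its stud is pushed in and turned a full quarter clockwise; after release the pictures showed it staying at locked height, and I handed in at about 19 s, after a first grasp that closed too high and missed the wing.

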